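# Point out the connecting rod without its cap, and the stray cap

## Robot

A 6-joint arm with a two-finger parallel gripper is mounted at the origin on the work surface. World frame = base frame: x ahead of the robot, y to its left, z up, the work surface at z = 0. Lengths are in m, angles in rad, forces in N, time in s.
With the tool pointing down it reaches from about 0.35 to 0.775 m from the base axis. Payload 7.3 kg.
Tool frame: the origin (TCP) lies on the centre line of the jaws, within the pads' length; the fingertips stand tip_reach ahead of it and the grasp point (between the pads) lies 6 mm ahead of it (tip_reach is the distance from the TCP to the fingertips, in m); x points along the fingers, y is the direction in which the jaws open and shut, and the axes are right-handed (so a half turn about x gives the same grasp; the last joint's range is limited). The gripper opens to 92 mm and grips with 3 to 60 N. Pads are 19 mm wide; open, the fingers measure 130 mm over their backs; the gripper's body (75 mm by 190 mm) begins 47 mm behind the grasp point.
Start: joints at [1.144, 0.342, 1.524, -0, 1.275, -0.146], TCP at [0.145, 0.504, 0.252] pointing down, gripper open.
Joint ranges: [-2.53, 2.53], [-0.77, 2.02], [0.04, 2.7], [-1, 4.14], [0.28, 2.66], [-3.11, 3.11]. Speed limits (rad/s): [2.57, 2.57, 3.14, 3.14, 3.14, 3.14].

## Interface

Orientations are given as [roll, pitch, yaw] about the fixed x, y, z axes, in that order (R = Rz(yaw) Ry(pitch) Rx(roll)).
In Python, from cell import observe, read_camera, get_calibration, hand_in, tip_reach gives the robot as it stands. The module is installed in compiled form; this text tells all that it offers.
- The arm moves only by the shell command python3 -m crank 'ROWS' [FORCE]. ROWS is JSON, a list of rows, each an object of numbers: "fingers": the opening, from -1 (shut) to 1 (fully open); "tx", "ty", "tz": the shift along the tool's x, y, z in units of 40 mm (1.0 is 40 mm); "roll": the turn about the tool's x in units of 10 degrees (1.0 is 10 degrees). In form: [{"fingers": .., "tx": .., "ty": .., "tz": .., "roll": ..}, ...]. A call has exactly 8 rows; each row is the pose to reach, as a shift and turn from the pose commanded when the call began, along the tool's axes at that moment; what a row does not reach only later rows make up. A row lasts 1/8 s, in which the tool goes at most 62.5 mm and 10.7 degrees, less where a joint would pass 70% of its speed; a pose out of reach is approached as far as the arm can. A call with a gripper value outside its range is refused whole. The fingers move at their own pace and stop on an object; FORCE is the grip in N (left out, the last holds). Time passes only in rows, so rows that repeat a pose let the fingers close, or fill a call up. It gives the time, the measured TCP pose, the force and the opening at its end, in the units of the state.
- observe(): the state, without advancing time (a new reading comes with each control period).
- read_camera(name): name is "side" or "top" or "wrist"; returns (picture, depth): 480x640x3 uint8, red, green, blue; 480x640 float32, m along the optical axis (not along the pixel's ray), 0 where there is no reading.
- get_calibration(name): a dict with "vertical_fov" (degrees; the focal length in pixels is half the picture's height over the tangent of half this angle, whatever the lens; pixels are square), "cx", "cy" (the principal point, pixels), "pose" (4x4, takes a point from camera to world coordinates); the wrist camera has in their place "T_tool_cam" (4x4, takes a point from camera to tool coordinates, whose origin is the TCP and whose axes are the tool frame's). Camera axes: x right, y down, z forward; pixel columns grow to the right and rows downward; lengths in m; the calibration is good to about 2 mm. A picture is of the moment at which its call begins: read the wrist's pose just before it. get_calibration takes no time and is no camera call.
- hand_in(): hands the job in, once; it reports no verdict.
The state is a dict: "time": time; "qpos": joint angles; "qvel": joint speeds; "joint_efforts": joint torques, N m; "tool_pos": TCP position; "tool_rot": TCP orientation; "contact_force": force on the tool from outside, world axes, zero at the start; "torque": the same for the moment, N m; "opening": finger opening in m.
Only numpy, scipy, OpenCV 4.12 (cv2) and the standard library are available. Lean on these libraries where they do the work, as an engineer would, in place of code of your own. Each camera call takes 0.05 s, during which the arm holds its last target. There are 200 camera calls.

## Task

One of the four connecting rods on the paper sheet has been laid out without its bearing cap. Point down at its open big end with your fingertips about 2 cm above the metal and stay there for two seconds, then point in the same way at the loose rod cap lying among the stray parts on the bench, and finish there, still pointing at it, so I can fetch it. Touch and move nothing, and keep well above all the other parts on the way so that it is clear which two you mean.

Things in the scene. Friction and masses are not known exactly. Their poses are not given: they have to be found in the camera images.
- rod_open_bigend (a point): open big end of the rod without cap: a half ring (U, 86 mm wide over two bolt shoulders, bore 53 mm); the other rods' are closed rings. This point: in the U on the rod's long axis, level with its top face (25 mm above bench), 13 mm from bore centre towards small end; z up. Pointing at it: fingertips within 20 mm sideways and 5 to 40 mm above it
- rod_cap_top (a point): loose rod cap: slim half ring of bright steel (C from above, round outside, 86 mm wide, 38 deep, 22 high), small dark pad on the back of its arch, lying flat on the bare bench. This point: middle of its 86 x 38 mm outline, level with its top face (22 mm above bench), just inside the arch; z up. Pointing at it: fingertips within 20 mm sideways and 5 to 40 mm above it
- main_cap_top (a point): a bystander among the stray parts on the bench: dark cast main-bearing cap, bigger and square-shouldered, 118 x 48 mm, 30 mm high. This point: the middle of its top
- housing_top (a point): a bystander among the stray parts: cast aluminium thermostat housing, a flange 94 mm long with two ears and a round hose neck 36 mm across, 52 mm high. This point: the middle of its top
- rod_a_bigend (a point): capped connecting rod, bystander: big end a closed ring (76 mm along the rod, 86 mm over the bolt shoulders, bore 53 mm) with two dark bolt heads on the cap side; otherwise like the rod without cap. This point: on its long axis, level with its top face, 13 mm from the bore centre towards the small end
- rod_b_bigend (a point): capped connecting rod, bystander: big end a closed ring (76 mm along the rod, 86 mm over the bolt shoulders, bore 53 mm) with two dark bolt heads on the cap side; otherwise like the rod without cap. This point: on its long axis, level with its top face, 13 mm from the bore centre towards the small end
- rod_c_bigend (a point): capped connecting rod, bystander: big end a closed ring (76 mm along the rod, 86 mm over the bolt shoulders, bore 53 mm) with two dark bolt heads on the cap side; otherwise like the rod without cap. This point: on its long axis, level with its top face, 13 mm from the bore centre towards the small end
- rod_open: the rod without cap, one of four forged rods lying flat side by side, 96 mm apart, on a 3 mm white paper sheet 330 x 440 mm. 22 mm thick, 150 mm between bore centres; a dark I-beam shank runs to a small end 36 mm across with a brass bush. Origin under its big-end bore centre, x axis towards the small end
- rod_cap: the loose rod cap itself; origin in the middle of its underside
Things that resemble listed ones, but are neither listed nor needed, are in the scene too. What is shaped like the rod_open but blue is not meant. Leave any green look-alike of the rod_cap alone.

How it is judged:
By the outcome, as a careful person would: the job done as asked, in the order asked, and still so for the second after the job is handed in, with the robot touching nothing.
It also fails if it takes over 42 s, if anything falls off the work surface, if the arm or the gripper's body presses on something with over 40 N, if the wrist force passes 120 N, or if a joint passes its speed limit or range.

## Working session

There is one attempt and no reset: what is moved stays moved. The work goes in short steps, Python scripts to look and compute and a shell command to move; the robot and the scene stay as the last step left them, time stands still between calls to the robot, and variables do not carry over. Pictures are saved under pics/ and viewed, about 8 in all and at most 12, crops included, and the job is handed in when it is done.

```bash
mkdir -p pics; cat > h.py <<'E'
import numpy as np,cv2
from cell import *
def cap(n,f):
    s=observe(); p,d=read_camera(n); cv2.imwrite(f'pics/{f}.png',p[:,:,::-1]); np.savez(f'{f}.npz',p=p,d=d,pos=s['tool_pos'],rot=s['tool_rot'])
def ray(n,u,v,z=None,f=None):
    c=get_calibration(n); fl=240/np.tan(np.radians(c['vertical_fov'])/2)
    T=np.array(c['pose']); r=T[:3,:3]@np.array([(u-c['cx'])/fl,(v-c['cy'])/fl,1]); o=T[:3,3]
    return o+r*(z-o[2])/r[2]
E
python3 - <<'E'
from h import *
cap('top','top1');cap('side','side1')
s=observe();print(s['time'],s['tool_pos'],s['tool_rot'],s['opening'],tip_reach)
c=get_calibration('top');print(c)
E
```

```text
0.1 [0.14536294 0.50416383 0.25112719] [-1.69536355  1.56948652 -1.97614688] 0.09193642764270481 0.025
{'vertical_fov': 57.00518906568317, 'cx': 327.17034891306054, 'cy': 237.29729480453852, 'pose': array([[-0.00953077, -0.98376465,  0.17921016,  0.30677273],
       [-0.99956424,  0.00436572, -0.0291935 ,  0.08127758],
       [ 0.02793715, -0.1794103 , -0.98337758,  1.04467682],
       [ 0.        ,  0.        ,  0.        ,  1.        ]])}
```

View pics/top1.png

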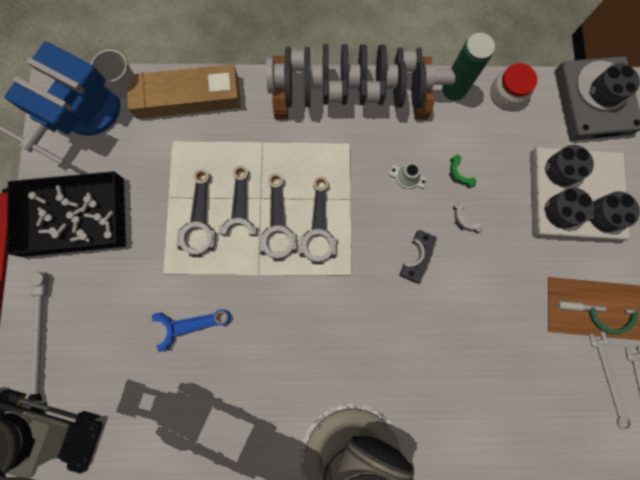

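View pics/side1.png

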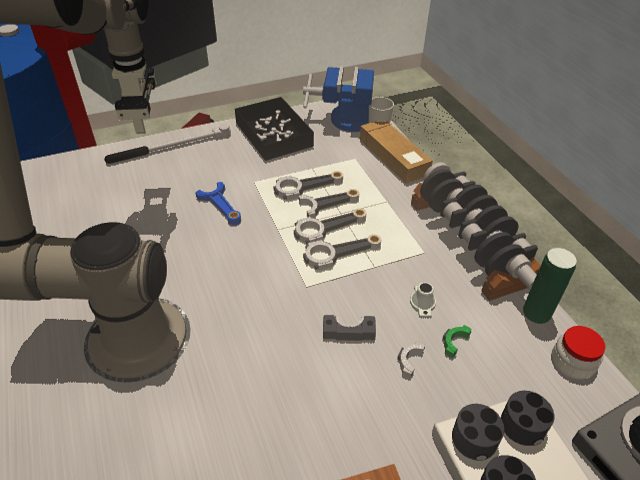

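The top view shows four rods on the sheet with big ends at about (196,238), (238,228), (278,241) and (318,244). Only (238,228) is an open U; the blue one at (165,330) is excluded. There are two C-shaped caps: green at (462,172), excluded, and bright steel at (467,218). The dark block at (418,256) is the main cap. I'll confirm both targets in one enlarged crop.

```bash
python3 - <<'E'
from h import *
p=cv2.imread('pics/top1.png')
a=cv2.resize(p[160:260,190:290],(400,400),interpolation=3); b=cv2.resize(p[180:255,430:505],(400,400),interpolation=3)
cv2.imwrite('pics/crop1.png',np.hstack([a,b]))
E
```

```text
(no output)
```

View pics/crop1.png

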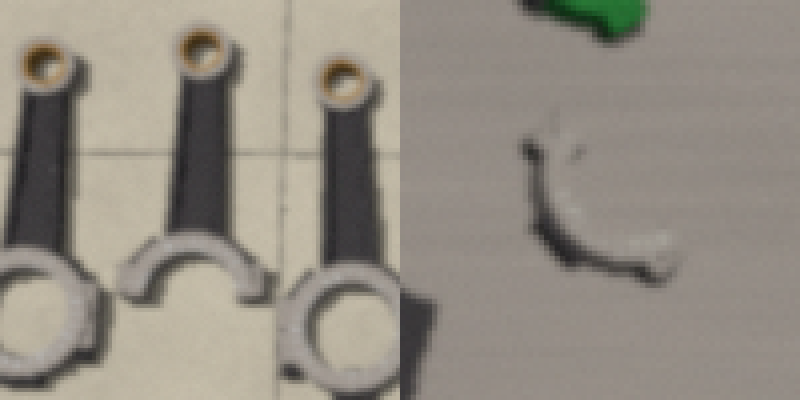

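The left crop shows the U open at its far end, with no cap bolts: small end at top (240.5,172), bore centre about (239,232), target about (239,227). The right crop shows the bright steel C with the dark pad on its arch: ends about (459,204) and (480,230), outline middle about (464,221).

```bash
python3 - <<'E'
from h import *
from scipy.spatial.transform import Rotation as R
s=observe();p=s['tool_pos'];M=R.from_euler('xyz',s['tool_rot']).as_matrix();print(M.round(3))
c=get_calibration('top');print({k:v for k,v in c.items() if k!='pose'}, get_calibration('wrist'))
print('small-bore dist',np.linalg.norm(ray('top',240.5,172,.025)-ray('top',238.8,232,.025)), 'cap width',np.linalg.norm(ray('top',459.4,204.4,.022)-ray('top',479.7,229.7,.022)))
print('side',ray('side',309,206,.025),ray('side',409,358,.022), get_calibration('side').keys())
for n,u,v,z in(('rod',239,227,.025),('cap',464,221.5,.022),('main',418,256,.03),('hous',409,172,.052)):
    w=ray('top',u,v,z);t=w+[0,0,.02+tip_reach];print(n,w.round(3),np.hypot(*w[:2]).round(3),'units',(M.T@(t-p)/.04).round(2))
E
```

```text
[[-0.001  0.277  0.961]
 [-0.001  0.961 -0.277]
 [-1.    -0.001 -0.   ]]
{'vertical_fov': 57.00518906568317, 'cx': 327.17034891306054, 'cy': 237.29729480453852} {'vertical_fov': 66.58002320431568, 'cx': 320.54805182038325, 'cy': 238.77671182496275, 'T_tool_cam': array([[ 1.91864948e-04, -3.10081492e-01,  9.50709962e-01,
        -1.31967716e-01],
       [ 9.99999584e-01,  9.07091118e-04,  9.40426651e-05,
         5.81217590e-04],
       [-8.91541452e-04,  9.50709548e-01,  3.10081537e-01,
        -8.47211995e-02],
       [ 0.00000000e+00,  0.00000000e+00,  0.00000000e+00,
         1.00000000e+00]])}
small-bore dist 0.14653340334933657 cap width 0.07673730030589353
side [0.51251816 0.24624338 0.025     ] [ 0.53051141 -0.29255711  0.022     ] dict_keys(['vertical_fov', 'cx', 'cy', 'pose'])
rod [0.518 0.257 0.025] 0.578 units [ 4.53 -3.34 10.66]
cap [ 0.53  -0.277  0.022] 0.598 units [  4.62 -16.08  14.65]
main [ 0.446 -0.16   0.03 ] 0.474 units [  4.42 -13.87  11.84]
hous [ 0.643 -0.143  0.052] 0.659 units [  3.87 -12.09  16.45]
```

```bash
python3 -m crank '[{"fingers":-1,"tx":0.1,"ty":-0.4,"tz":1.3,"roll":0},{"fingers":-1,"tx":0.3,"ty":-0.85,"tz":2.7,"roll":0},{"fingers":-1,"tx":0.5,"ty":-1.28,"tz":4.1,"roll":0},{"fingers":-1,"tx":0.7,"ty":-1.72,"tz":5.5,"roll":0},{"fingers":-1,"tx":0.9,"ty":-2.16,"tz":6.9,"roll":0},{"fingers":-1,"tx":1.1,"ty":-2.6,"tz":8.3,"roll":0},{"fingers":-1,"tx":1.3,"ty":-3.03,"tz":9.7,"roll":0},{"fingers":-1,"tx":1.5,"ty":-3.34,"tz":10.66,"roll":0}]'
python3 -m crank '[{"fingers":-1},{"fingers":-1},{"fingers":-1},{"fingers":-1},{"fingers":-1},{"fingers":-1},{"fingers":-1},{"fingers":-1}]'
python3 -c "
from h import *
cap('wrist','w1')"
```

```text
time: 1.1
tool_pos: [0.5199, 0.2561, 0.1909]
tool_rot: [-2.337, 1.57, -2.62]
contact_force: [-0.4, -0.1, 0.3]
opening: 0.0165invalid input at $[0]: expected keys fingers, tx, ty, tz, roll
```

View pics/w1.png

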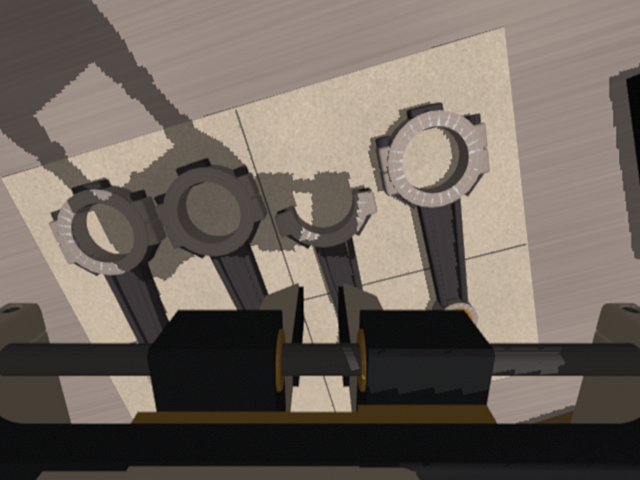

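The wrist view shows the open U straight ahead, with shoulders at (283,213) and (370,200), between closed rings at (210,210) and (437,157). Its bore centre is about (325,208), so the target is about (328,221).

```bash
cat >> h.py <<'E'
from scipy.spatial.transform import Rotation as R
def wray(f,u,v,z):
    a=np.load(f+'.npz');c=get_calibration('wrist');fl=240/np.tan(np.radians(c['vertical_fov'])/2)
    M=np.eye(4);M[:3,:3]=R.from_euler('xyz',a['rot']).as_matrix();M[:3,3]=a['pos'];T=M@c['T_tool_cam']
    r=T[:3,:3]@np.array([(u-c['cx'])/fl,(v-c['cy'])/fl,1]);o=T[:3,3];return o+r*(z-o[2])/r[2]
def units(t):
    s=observe();M=R.from_euler('xyz',s['tool_rot']).as_matrix();return (M.T@(t-s['tool_pos'])/.04).round(2)
E
python3 - <<'E'
from h import *
A=wray('w1',283,213,.025);B=wray('w1',370,200,.025);print('width',np.linalg.norm(A-B),A,B)
w=wray('w1',328,221,.025);print(w,units(w+[0,0,.047]),observe()['tool_pos'])
d=np.load('w1.npz')['d'];print(d[240,310],d[205,368])
E
```

```text
width 0.0732896468485678 [0.50142326 0.22921738 0.025     ] [0.51090263 0.3018914  0.025     ]
[0.51857677 0.26356246 0.025     ] [ 2.94  0.22 -0.18] [0.52293122 0.25338341 0.18970769]
0.31481615 0.30508685
```

```bash
python3 -m crank '[{"fingers":-1,"tx":0.4,"ty":0.2,"tz":-0.15,"roll":0},{"fingers":-1,"tx":0.9,"ty":0.2,"tz":-0.15,"roll":0},{"fingers":-1,"tx":1.4,"ty":0.2,"tz":-0.15,"roll":0},{"fingers":-1,"tx":1.9,"ty":0.2,"tz":-0.15,"roll":0},{"fingers":-1,"tx":2.3,"ty":0.2,"tz":-0.15,"roll":0},{"fingers":-1,"tx":2.6,"ty":0.2,"tz":-0.15,"roll":0},{"fingers":-1,"tx":2.8,"ty":0.2,"tz":-0.15,"roll":0},{"fingers":-1,"tx":2.9,"ty":0.2,"tz":-0.15,"roll":0}]'
python3 - <<'E'
from h import *
cap('wrist','w2');cap('side','s2')
a=cv2.imread('pics/w2.png')[:,100:540];b=cv2.imread('pics/s2.png')[130:290,240:400]
cv2.imwrite('pics/c2.png',np.hstack([cv2.resize(a,(367,400)),cv2.resize(b,(400,400),interpolation=3)]))
s=observe();print(s['time'],s['tool_pos'],s['contact_force'])
E
```

```text
time: 2.15
tool_pos: [0.5146, 0.2674, 0.0755]
tool_rot: [2.247, 1.571, 1.967]
contact_force: [-0.8, 1.0, -0.1]
opening: 0.0003
2.25 [0.5146223  0.26728287 0.07561749] [-0.46255062  0.12373948 -0.09910893]
```

View pics/c2.png

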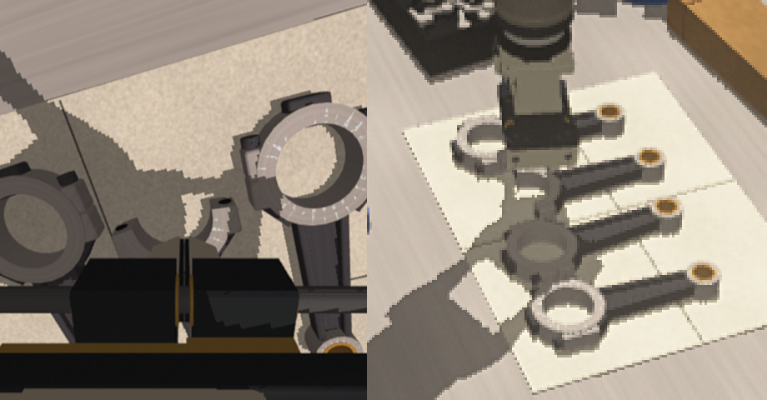

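The wrist half shows the closed fingertips between the two open shoulder faces, at crop (125,228) and (220,203). The side half shows the gripper over the U, between the two closed rings. I'll check the offset by triangulating the shoulders.

```bash
python3 - <<'E'
from h import *
A=wray('w2',250,272,.025);B=wray('w2',364,242,.025);m=(A+B)/2;n=B-A;n=np.array([n[1],-n[0],0])/np.linalg.norm(n)
print(A,B,np.linalg.norm(A-B),m,m+n*.013,units(m+n*.013+[0,0,.045]))
s=[ray('top',240.5,172,.025)];print(s)
E
```

```text
[0.49813636 0.23302833 0.025     ] [0.49854157 0.29642693 0.025     ] 0.0633998955488576 [0.49833896 0.26472763 0.025     ] [0.5113387  0.26464454 0.025     ] [ 0.14 -0.09 -0.06]
[array([0.65263694, 0.25734932, 0.025     ])]
```

The estimate agrees to within 5 mm. I'll lower 4 mm and hold for more than two seconds.

```bash
for i in 1; do python3 -m crank '[{"fingers":-1,"tx":0.1,"ty":-0.05,"tz":-0.03,"roll":0},{"fingers":-1,"tx":0.1,"ty":-0.05,"tz":-0.03,"roll":0},{"fingers":-1,"tx":0.1,"ty":-0.05,"tz":-0.03,"roll":0},{"fingers":-1,"tx":0.1,"ty":-0.05,"tz":-0.03,"roll":0},{"fingers":-1,"tx":0.1,"ty":-0.05,"tz":-0.03,"roll":0},{"fingers":-1,"tx":0.1,"ty":-0.05,"tz":-0.03,"roll":0},{"fingers":-1,"tx":0.1,"ty":-0.05,"tz":-0.03,"roll":0},{"fingers":-1,"tx":0.1,"ty":-0.05,"tz":-0.03,"roll":0}]'; done
for i in 1 2; do python3 -m crank '[{"fingers":-1,"tx":0,"ty":0,"tz":0,"roll":0},{"fingers":-1,"tx":0,"ty":0,"tz":0,"roll":0},{"fingers":-1,"tx":0,"ty":0,"tz":0,"roll":0},{"fingers":-1,"tx":0,"ty":0,"tz":0,"roll":0},{"fingers":-1,"tx":0,"ty":0,"tz":0,"roll":0},{"fingers":-1,"tx":0,"ty":0,"tz":0,"roll":0},{"fingers":-1,"tx":0,"ty":0,"tz":0,"roll":0},{"fingers":-1,"tx":0,"ty":0,"tz":0,"roll":0}]'; done
python3 -c "
from h import *
print(units(np.array([.528,-.283,.19])))
print(units(np.array([.515,.262,.21])))"
```

```text
time: 3.25
tool_pos: [0.5129, 0.2657, 0.0717]
tool_rot: [1.165, 1.571, 0.885]
contact_force: [-0.0, 0.8, 0.9]
opening: 0.0007
time: 4.25
tool_pos: [0.5129, 0.2657, 0.0717]
tool_rot: [1.921, 1.571, 1.64]
contact_force: [0.1, -0.0, 0.4]
opening: 0.0006
time: 5.25
tool_pos: [0.5129, 0.2657, 0.0717]
tool_rot: [1.808, 1.571, 1.527]
contact_force: [-0.5, -0.5, -0.1]
opening: 0.0005
[ -2.96 -13.08   4.16]
[-3.46 -0.07  0.08]
```

Held for 3 s. Next: straight up, then across.

```bash
python3 -m crank '[{"fingers":-1,"tx":-0.7,"ty":0,"tz":0,"roll":0},{"fingers":-1,"tx":-1.6,"ty":0,"tz":0,"roll":0},{"fingers":-1,"tx":-2.5,"ty":0,"tz":0,"roll":0},{"fingers":-1,"tx":-3.2,"ty":0,"tz":0,"roll":0},{"fingers":-1,"tx":-3.6,"ty":-0.5,"tz":0.15,"roll":0},{"fingers":-1,"tx":-3.6,"ty":-1.5,"tz":0.5,"roll":0},{"fingers":-1,"tx":-3.6,"ty":-2.7,"tz":0.9,"roll":0},{"fingers":-1,"tx":-3.6,"ty":-4,"tz":1.3,"roll":0}]'
python3 -m crank '[{"fingers":-1,"tx":0,"ty":-1.3,"tz":0.4,"roll":0},{"fingers":-1,"tx":0,"ty":-2.6,"tz":0.8,"roll":0},{"fingers":-1,"tx":0,"ty":-3.9,"tz":1.2,"roll":0},{"fingers":-1,"tx":0,"ty":-5.2,"tz":1.6,"roll":0},{"fingers":-1,"tx":0,"ty":-6.5,"tz":2.0,"roll":0},{"fingers":-1,"tx":0,"ty":-7.8,"tz":2.5,"roll":0},{"fingers":-1,"tx":0,"ty":-8.7,"tz":2.75,"roll":0},{"fingers":-1,"tx":0,"ty":-9.1,"tz":2.85,"roll":0}]'
python3 -c "
from h import *
cap('wrist','w3');print(observe()['tool_pos'])"
```

```text
time: 6.25
tool_pos: [0.5178, 0.0951, 0.2151]
tool_rot: [-2.552, 1.57, -2.833]
contact_force: [0.2, -0.9, -0.7]
opening: 0.0004
time: 7.25
tool_pos: [0.5257, -0.2863, 0.2148]
tool_rot: [2.936, 1.569, 2.652]
contact_force: [0.6, -0.1, -0.4]
opening: 0.0004
[ 0.52581829 -0.28700986  0.21484209]
```

View pics/w3.png

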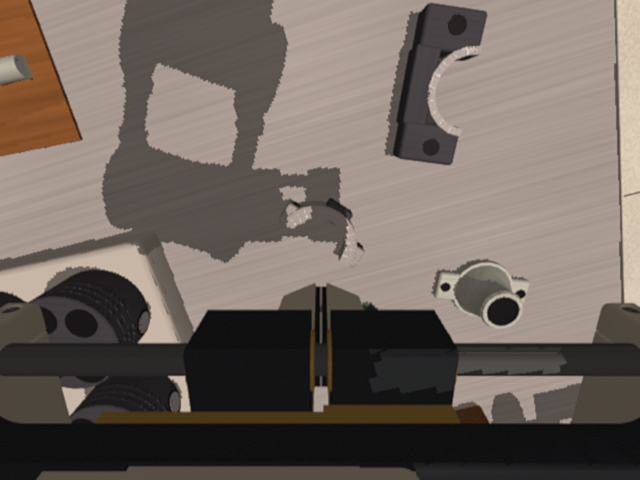

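The wrist view shows the steel C with ends at (292,215) and (350,260) and its dark pad at (340,208). The outline middle is about (327,224). The green one is hidden at (370,305), the main cap is at (440,85) and the housing at (490,290).

```bash
python3 - <<'E'
from h import *
A=wray('w3',290,214,.022);B=wray('w3',350,262,.022);print(A,B,np.linalg.norm(A-B))
w=wray('w3',327,224,.022);print(w,units(w+[0,0,.045]),'via mid',(A+B)/2)
E
```

```text
[ 0.51523065 -0.31165857  0.022     ] [ 0.57610784 -0.27100426  0.022     ] 0.07320386643531107
[ 0.53379883 -0.28177248  0.022     ] [3.7  0.18 0.16] via mid [ 0.54566924 -0.29133142  0.022     ]
```

```bash
python3 -m crank '[{"fingers":-1,"tx":0.5,"ty":0.15,"tz":0.12,"roll":0},{"fingers":-1,"tx":1.2,"ty":0.15,"tz":0.12,"roll":0},{"fingers":-1,"tx":1.9,"ty":0.15,"tz":0.12,"roll":0},{"fingers":-1,"tx":2.5,"ty":0.15,"tz":0.12,"roll":0},{"fingers":-1,"tx":3.0,"ty":0.15,"tz":0.12,"roll":0},{"fingers":-1,"tx":3.4,"ty":0.15,"tz":0.12,"roll":0},{"fingers":-1,"tx":3.6,"ty":0.15,"tz":0.12,"roll":0},{"fingers":-1,"tx":3.65,"ty":0.15,"tz":0.12,"roll":0}]'
python3 - <<'E'
from h import *
cap('wrist','w4');cap('side','s4')
a=cv2.imread('pics/w4.png')[150:350,220:420];b=cv2.imread('pics/s4.png')[270:400,340:470]
cv2.imwrite('pics/c4.png',np.hstack([cv2.resize(a,(400,400),interpolation=3),cv2.resize(b,(400,400),interpolation=3)]))
s=observe();print(s['time'],s['tool_pos'],s['contact_force'])
E
```

```text
time: 8.3
tool_pos: [0.5334, -0.279, 0.0695]
tool_rot: [2.548, 1.57, 2.267]
contact_force: [-0.2, 0.3, 0.2]
opening: 0.0007
8.4 [ 0.53366853 -0.27939603  0.07008004] [-0.2859156   0.37314405  0.12160072]
```

View pics/c4.png

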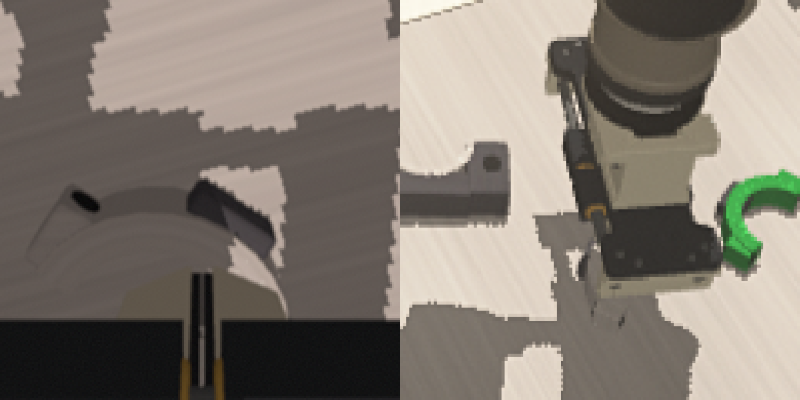

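The wrist crop shows the fingertips in front of the arch, inside the C. The pad is at crop (230,215) and one bolt shoulder at (85,200). I'll check this numerically.

```bash
python3 - <<'E'
from h import *
A=wray('w3',290,214,.022)
for n,u,v in(('pad',335,257),('pad L',315,248),('pad R',356,270),('bolt1',262.5,250),('end1 outer',235,277)):print(n,wray('w4',220+(u-220),150+(v-150),.022).round(4))
E
```

```text
pad [ 0.5202 -0.2667  0.022 ]
pad L [ 0.5125 -0.2754  0.022 ]
pad R [ 0.5304 -0.2579  0.022 ]
bolt1 [ 0.506 -0.302  0.022]
end1 outer [ 0.5165 -0.3211  0.022 ]
```

Going 19–22 mm from the pad along its normal gives about (0.534, −0.281). The TCP is at (0.5337, −0.2794), 23 mm above the cap. I'll hold for two seconds and hand in.

```bash
for i in 1 2; do python3 -m crank '[{"fingers":-1,"tx":0,"ty":0,"tz":0,"roll":0},{"fingers":-1,"tx":0,"ty":0,"tz":0,"roll":0},{"fingers":-1,"tx":0,"ty":0,"tz":0,"roll":0},{"fingers":-1,"tx":0,"ty":0,"tz":0,"roll":0},{"fingers":-1,"tx":0,"ty":0,"tz":0,"roll":0},{"fingers":-1,"tx":0,"ty":0,"tz":0,"roll":0},{"fingers":-1,"tx":0,"ty":0,"tz":0,"roll":0},{"fingers":-1,"tx":0,"ty":0,"tz":0,"roll":0}]'; done
python3 -c "
from cell import *
print(hand_in())"
```

```text
time: 9.4
tool_pos: [0.5335, -0.2793, 0.0697]
tool_rot: [1.473, 1.571, 1.192]
contact_force: [0.8, 0.4, 0.7]
opening: 0.0001
time: 10.4
tool_pos: [0.5335, -0.2793, 0.0697]
tool_rot: [1.282, 1.571, 1.001]
contact_force: [-0.0, -0.4, -0.3]
opening: 0.0001
the job is handed in; nothing more can be done
None
```

I pointed at both parts in order and handed the job in at 10.4 s, with the arm still pointing at the loose steel rod cap.

- **Open big end:** I pointed at the second rod from the left in the top view, with closed fingers about 22 mm above the metal, and held for about 3 s.
- **Way across:** I lifted straight up, then crossed with the fingertips about 19 cm above the bench.
- **Loose rod cap:** The fingers stopped about 23 mm above it. I left the green look-alike and the blue rod alone.

**Checks:**
- The close wrist-camera views put the fingertips within about 5 mm of both points.
- The force readings stayed at noise level (about 1 N), so nothing was touched.
- The first rough readings from the top and side cameras disagreed by 1–2 cm, probably from lens distortion and coarse pixel picks, so I relied on the wrist camera.
- Several wrist-camera widths also came out short: 73 and 63 mm across the rod's U, and 73 mm across the cap, where 86 mm was expected. Part of each was in shadow or hidden from view.

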